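# Open the ratchet clamp of a cheese board

## Robot

A 7-joint arm with a two-finger parallel gripper is mounted at the origin on a cart in front of the work surface, level with it; the furniture and walls round the work are solid. World frame = base frame: x ahead of the robot, y to its left, z up, the work surface at z = 0. Lengths are in m, angles in degrees, forces in N, time in s.
With the tool pointing down it reaches from about 0.425 to 0.875 m from the base axis. Payload 4.7 kg.
Tool frame: the origin (TCP) lies between the finger pads; the fingertips stand 8 mm ahead of it and the grasp point (between the pads) lies 11 mm behind it; z points along the fingers, y is the line along which they close (so a half turn about z gives the same grasp; the last joint's range is limited). The gripper opens to 87 mm and grips with 3 to 60 N. Pads are 19 mm wide; open, the fingers measure 117 mm over their backs; the gripper's body (75 mm by 190 mm) begins 51 mm behind the grasp point.
Start: joints at [-70.01, 18.392, -4.016, 83.108, 1.295, 78.541, -3.26], TCP at [0.214, 0.614, 0.231] pointing down, gripper open.
Joint ranges: [-163.93, 163.93], [-17.29, 119.83], [-79.2, 71.16], [3.27, 140.29], [-89.18, 269.18], [5.43, 117.66], [-154.24, 154.24]. Speed limits (degrees/s): [147.25, 147.25, 180, 180, 180, 180, 180].

## Interface

Orientations are given as [roll, pitch, yaw] about the fixed x, y, z axes, in that order (R = Rz(yaw) Ry(pitch) Rx(roll)).
In Python, from cell import env, viewer gives the robot as it stands. The module is installed in compiled form; this text tells all that it offers.
- The arm moves only by the tool arm_command, never from a script. Its argument "series" is a list of rows, each a list of 2 entries, a list of its own where there are three numbers: the shift along the tool's x, y, z in mm, then the turn about the tool's z in rad. A call has exactly 5 rows; each row is the pose to reach, as a shift and turn from the pose commanded when the call began, along the tool's axes at that moment; what a row does not reach only later rows make up. A row lasts 1/10 s, in which the tool goes at most 50 mm and 8.59 degrees, less where a joint would pass 70% of its speed; a pose out of reach is approached as far as the arm can. A call with a gripper value outside its range is refused whole. "grip" is the gripper command: -1 is fully open, 1 is shut, values between are in proportion, set as the call begins (left out, the last holds). The fingers move at their own pace and stop on an object; "grip_force" is the grip in N (left out, the last holds). Time passes only in rows, so rows that repeat a pose let the fingers close, or fill a call up. It gives the time, the measured TCP pose, the force, the opening and the grip force at its end, in the units of the state.
- env.get_obs(): the state, without advancing time (a new reading comes with each control period).
- viewer.read_camera(name): name is "scene" or "side" or "wrist"; returns (picture, depth): 480x640x3 uint8, blue, green, red; 480x640 float32, m along the optical axis (not along the pixel's ray), 0 where there is no reading.
- viewer.calibration(name): a dict with "K" (3x3 intrinsics, pixels), "dist" ([k1, k2, p1, p2, k3] as OpenCV has them; the pictures are not rectified), "T" (4x4, takes a point from camera to world coordinates); the wrist camera has in their place "hand_eye" (4x4, takes a point from camera to tool coordinates, whose origin is the TCP and whose axes are the flange's). Camera axes: x right, y up, looking along -z (the intrinsics and any distortion apply to the point x, -y, -z); pixel columns grow to the right and rows downward; lengths in m; the calibration is good to about 2 mm. A picture is of the moment at which its call begins: read the wrist's pose just before it. calibration takes no time and is no camera call.
- env.sign_off(): hands the job in; it is judged then, once.
The state is a dict: "time_s": time; "qpos": joint angles; "joint_velocities": joint speeds; "effort": joint torques, N m; "tool_pos": TCP position; "tool_rot": TCP orientation; "force": force on the tool from outside, world axes, zero at the start; "wrist_torque": the same for the moment, N m; "grip_width": finger opening in m; "grasp_force": force on a finger pad.
Only numpy, scipy, OpenCV 4.12 (cv2) and the standard library are available. Lean on these libraries where they do the work, as an engineer would, in place of code of your own. Each camera call takes 0.05 s, during which the arm holds its last target. There are 200 camera calls.

## Task

Open the clamp on the wooden cheese board so that the cheese can be taken off later: press down the ratchet's thumb pad on the sliding jaw and, keeping it pressed, push the jaw back along its bar, away from the cheese, all the way to the end of the bar. Then let go so that the pad springs up again. Leave the cheese lying where it is on the board and do not disturb the shaker, the little salt bowl or the beaker.

Things in the scene. Friction and masses are not known exactly. Their poses are not given: they have to be found in the camera images.
- clamp_board: Light wooden board, 220 x 360 x 18 mm, fixed. Origin: centre of its underside; y along its length and the bar, x across, z up. At its +y end a fixed wooden stop (inner face y = 144 mm, 64 mm high). A steel bar, 14 mm wide, top at 55 mm, saw teeth (8 mm pitch) underneath, runs along y at x = 85 mm between two end blocks, 60 mm high; the -y block's inner face is at y = -161 mm.
- jaw (a joint): Place of the aluminium jaw on the bar, m: 0 nearest the cheese, growing towards the board's -y end; 0.145 fully open, at the end block. It slides with 1.5 N plus 8 N per m/s and stays where left. With the thumb pad up the ratchet lets it move only towards the cheese; it goes back only while the pad is pressed, and catches on the next tooth, at most 8 mm on, if the pad comes up on the way.
- release (a joint): How far the thumb pad is pressed down, m: 0 up, 0.010 on its lower stop. A spring returns it: 3 N to start, 7 N when fully down. The ratchet is free from about 0.006 on. At the start it may stand up to 0.005 down where the pawl rides on a tooth. A finger still on the pad drags the jaw along, so leave it straight upwards.
- release_top (a point): Centre of the top of the grey ribbed thumb pad (44 mm across the board, 40 mm along the bar), 76 mm above the worktop when up, 66 mm when fully down; moves with the jaw. The pad lies in a 50 mm gap between jaw plate (+y side, 25 mm from this point, top at 82 mm) and rear lip (-y side, 25 mm from it, top at 96 mm). A fingertip on the pad, moved towards -y, pushes the lip.
- jaw_lip (a point): Middle of the top of the jaw's rear lip, an upright 46 mm wide across the board and 10 mm thick, 30 mm from the pad's centre towards the board's -y end; 96 mm above the worktop. The jaw plate opposite, towards the cheese, is 170 mm wide and 10 mm thick.
- cheese: Oblong piece of pale hard cheese, 63 x 168 x 49 mm, loose, lying on the board between fixed stop and jaw, its long side across the board. Origin: centre of its underside.
- shaker: White shaker with a grey domed top, 44 mm across, 90 mm tall, loose on the worktop behind the board (board +x side). Origin: centre of its underside.
- salt: Small wooden salt bowl, 71 mm across, 23 mm tall, loose on the worktop behind the board. Origin: centre of its underside.
- beaker: White and blue china beaker, 74 mm across, 66 mm tall, loose on the worktop beyond the board's -y end. Origin: centre of its underside.
Not all that is in view belongs to the job. What is shaped like the beaker but orange or yellow is not meant. There is more than one size of the shaker; the job needs the larger.

How it is judged (in metres and radians):
On the way:
1. the thumb pad is pressed far enough to free the ratchet, the jaw not yet open (value of joint release above 0.006 m and value of joint jaw below 0.1 m and contact force between the fingers and release above 1 N), for 0.1 s.
At the end, for the whole second after the job is handed in: The jaw is within 10 mm of the open end of its travel, the thumb pad has sprung up (less than 3 mm down), the cheese lies at rest within 15 mm of where it was, and shaker, salt bowl and beaker stand within 20 mm of where they were (value of joint jaw above 0.135 m and value of joint release below 0.003 m and distance of cheese from where it was at the start of the episode below 0.015 m and linear speed of cheese below 0.02 m/s and distance of each of shaker, salt, beaker from where it was at the start of the episode below 0.02 m and angle between each of shaker, beaker's own z axis and vertical below 0.2 rad); the robot touches nothing.
It fails at once if the cheese is lifted by over 12 mm, or shifted by over 25 mm (distance of cheese from where it was at the start of the episode above 0.025 m or height (world z) of cheese above 0.03 m).
It fails at once if the shaker, the salt bowl or the beaker is lifted, shoved or tipped (distance of any of shaker, salt, beaker from where it was at the start of the episode above 0.03 m or angle between any of shaker, beaker's own z axis and vertical above 0.5 rad or height (world z) of any of shaker, salt, beaker above 0.012 m).
It also fails if it takes over 40 s, if anything falls off the work surface, if the arm or the gripper's body presses on something with over 40 N, if the wrist force passes 120 N, or if a joint passes its speed limit or range.

## Working session

There is one attempt and no reset: what is moved stays moved. The work goes in short steps, Python scripts to look and compute and a tool call to move; the robot and the scene stay as the last step left them, time stands still between calls to the robot, and variables do not carry over. Pictures are saved under pics/ and viewed, at most 10 in all, crops included, and the job is handed in when it is done.

Besides the shell and the picture viewer there is one more tool, called after "Emit:" as a command line: name --argument value ..., lists and objects as JSON in quotes. arm_command: Moves the arm, as the interface text tells. Its arguments: {"type":"object","properties":{"series":{"type":"array"},"grip":{"type":"number"},"grip_force":{"type":"number"}},"required":["series"]}

```bash
mkdir -p pics; cat > h.py <<'E'
import numpy as np, cv2
from cell import env, viewer
from scipy.spatial.transform import Rotation as R
def world(name,dep,pts,T=None):
    c=viewer.calibration(name); K=np.array(c["K"]);d=np.array(c["dist"])
    T=np.array(c["T"]) if T is None else T
    out=[]
    for u,v in pts:
        z=np.median([x for x in dep[v-1:v+2,u-1:u+2].ravel() if x>0] or [0])
        n=cv2.undistortPoints(np.array([[[u,v]]],float),K,d)[0,0]
        out.append((T@[n[0]*z,-n[1]*z,-z,1])[:3])
    return np.array(out)
E
python3 - <<'E'
from h import *
o=env.get_obs();print(o)
for n in("scene","side"):
    p,d=viewer.read_camera(n);cv2.imwrite(f"pics/{n}.png",p);np.save(n,d)
E
```

```text
{'time_s': 0.0, 'qpos': array([-70.01017934,  18.43834852,  -4.01530584,  83.17557953,
         1.29625043,  78.54021956,  -3.2583992 ]), 'joint_velocities': array([-0.03771917, -0.0534506 ,  0.05728491,  0.08264941, -0.03018049,
       -0.01646988,  0.10451373]), 'effort': array([-4.45822079e-04, -4.91301155e+01, -4.04478852e-01, -3.12523699e+01,
       -6.41467050e-02,  4.37637186e-02,  1.58241860e-04]), 'tool_pos': array([0.21344945, 0.61338162, 0.2294636 ]), 'tool_rot': array([-1.79891165e+02,  7.06788210e-03,  1.60821587e+02]), 'force': array([-0.43053646,  0.70025725, -0.12821113]), 'wrist_torque': array([ 0.03977276,  0.04344337, -0.0525229 ]), 'grasp_force': 0.0, 'grip_width': 0.08699338596393057}
```

View pics/scene.png

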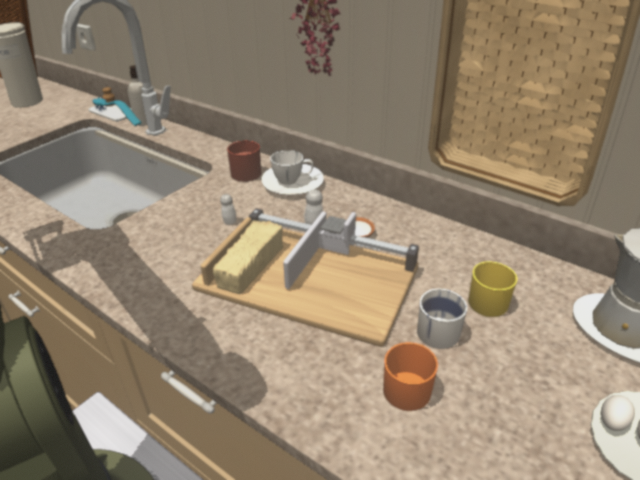

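View pics/side.png

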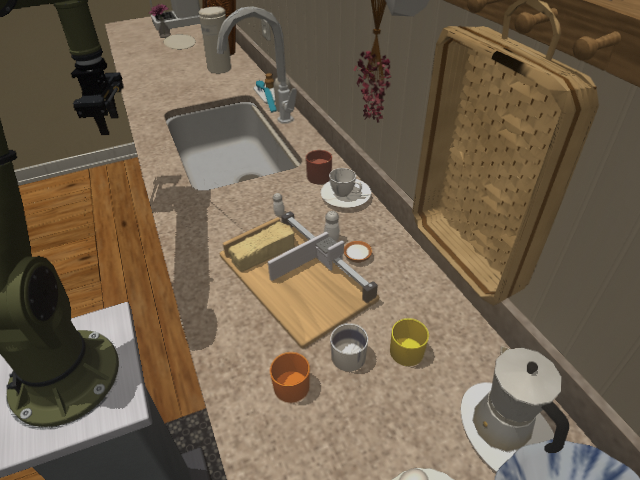

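In the scene view, the jaw is near (325,240), with the pad between the plate and the lip near (337,232). The bar runs from (257,215) to (412,257). Shaker candidates are (228,208), the small one, and (314,207), the larger. Beaker candidates are white (441,318), orange (410,375) and yellow (492,289). The salt bowl is at (362,228). I'll take enlarged crops next.

```bash
python3 - <<'E'
import cv2,numpy as np
a=cv2.imread("pics/scene.png")[190:290,240:430];b=cv2.imread("pics/side.png")[195:310,260:390]
a=cv2.resize(a,(760,400),interpolation=2)
b=cv2.resize(b,None,fx=5,fy=5,interpolation=2)
cv2.imwrite("pics/a.png",a);cv2.imwrite("pics/b.png",b)
E
```

```text
(no output)
```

View pics/a.png

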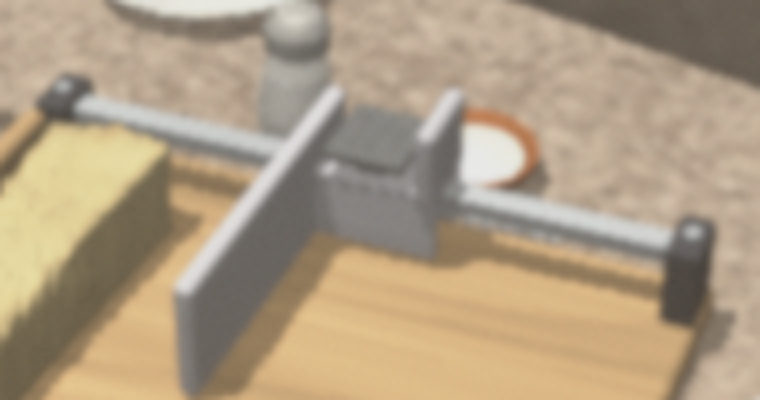

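View pics/b.png

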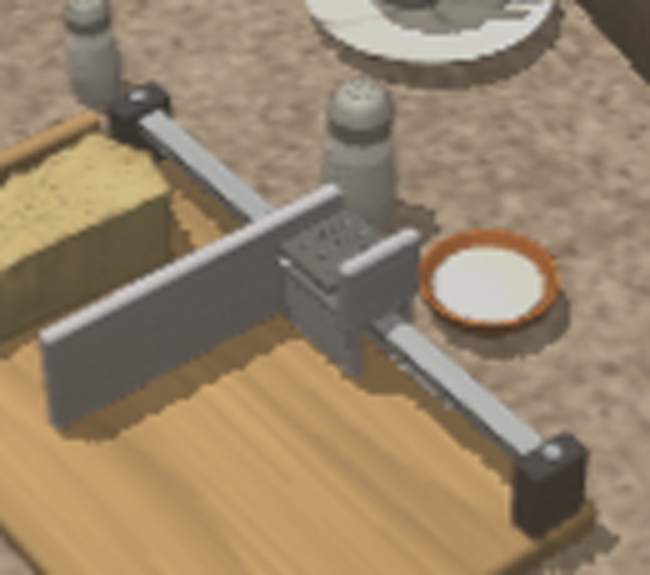

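Crop a shows the grey ribbed pad at scene (333,224) and the lip top from (354,214) to (347,224). The end block tops are at (257,211) and (414,247). Crop b shows the pad at side (325,245), the lip from (343,242) to (329,249), and the block tops at (288,214) and (370,285). The large shaker is right behind the plate and the salt bowl is behind the lip.

```bash
python3 - <<'E'
from h import *
np.set_printoptions(precision=4,suppress=True)
P={"scene":dict(pad=(333,224,.074),lipA=(354.5,214,.096),lipB=(347,224,.096),platA=(324,213,.082),platB=(286,262,.082),blkP=(257,210.5,.06),blkN=(414,247,.06),shk=(314,194,.09),salt=(363,229,.02)),
"side":dict(pad=(325,244.6,.074),lipA=(343,242,.096),lipB=(329,248.6,.096),platA=(327,233.5,.082),platB=(270,262,.082),blkP=(288,214,.06),blkN=(370.5,285,.06),shk=(332.4,214,.09),salt=(358,252,.02))}
for n in P:
    c=viewer.calibration(n);T=np.array(c["T"]);d=np.load(n+".npy")
    W={}
    for k,(u,v,h) in P[n].items():
        q=cv2.undistortPoints(np.array([[[u,v]]],float),np.array(c["K"]),np.array(c["dist"]))[0,0]
        r=T[:3,:3]@[q[0],-q[1],-1]; o=T[:3,3]; W[k]=o+r*(h-o[2])/r[2]
        print(n,k,W[k],"depth:",world(n,d,[(int(u),int(v))])[0])
    v=W["blkN"]-W["blkP"];print("bar dir -y: yaw",np.degrees(np.arctan2(v[1],v[0])),np.linalg.norm(v))
E
```

```text
scene pad [0.6196 0.0692 0.074 ] depth: [0.6182 0.0682 0.0752]
scene lipA [0.6428 0.0375 0.096 ] depth: [0.6441 0.0395 0.0945]
scene lipB [0.6079 0.0301 0.096 ] depth: [0.6112 0.0323 0.0933]
scene platA [0.63   0.0976 0.082 ] depth: [0.6303 0.0979 0.0817]
scene platB [0.4733 0.0596 0.082 ] depth: [0.4753 0.0615 0.0798]
scene blkP [0.5864 0.2312 0.06  ] depth: [0.5867 0.2314 0.0609]
scene blkN [ 0.6623 -0.0789  0.06  ] depth: [ 0.6616 -0.0792  0.0605]
scene shk [0.6637 0.1471 0.09  ] depth: [0.6678 0.1504 0.0869]
scene salt [0.7052 0.0564 0.02  ] depth: [0.705  0.0563 0.0202]
bar dir -y: yaw -76.24472863171327 0.3192385211647739
side pad [0.6147 0.0669 0.074 ] depth: [0.6151 0.0677 0.075 ]
side lipA [0.6461 0.0355 0.096 ] depth: [0.6484 0.0401 0.0914]
side lipB [0.6076 0.0286 0.096 ] depth: [0.6098 0.0333 0.0931]
side platA [0.6316 0.0928 0.082 ] depth: [0.635  0.1003 0.0766]
side platB [0.4752 0.0571 0.082 ] depth: [0.4759 0.0599 0.0792]
side blkP [0.5821 0.2287 0.06  ] depth: [0.5823 0.2293 0.0595]
side blkN [ 0.6575 -0.0804  0.06  ] depth: [ 0.6567 -0.0797  0.0597]
side shk [0.6705 0.1462 0.09  ] depth: [0.6712 0.15   0.087 ]
side salt [0.7019 0.0625 0.02  ] depth: [0.7015 0.0618 0.0208]
bar dir -y: yaw -76.28482194598392 0.31819248812379425
```

Depth, known heights and the two views agree to within 5 mm. The measured results:
- **Pad:** about (0.621, 0.068).
- **Bar:** its -y direction has a yaw of -76.3°, and the blocks are 318 mm apart, which fits.
- **Jaw:** about 110 mm of travel is left.

I'll shut the gripper and move above the pad with tool x along the bar.

Emit:
arm_command --series '[[[-38,-25,0],0],[[-75,-51,0],0],[[-113,-76,0],0],[[-150,-102,0],0],[[-188,-127,0],0]]' --grip 1 --grip_force 20

```text
time_s: 0.6
tool_pos: [0.35, 0.4304, 0.2302]
tool_rot: [-180.0, -0.0, 160.8]
force: [0.8, 0.1, 0.6]
grip_width: 0.0546
grasp_force: 0.0
```

Emit:
arm_command --series '[[[-38,-25,0],0],[[-75,-51,0],0],[[-113,-76,0],0],[[-150,-102,0],0],[[-188,-127,0],0]]'

```text
time_s: 1.1
tool_pos: [0.4858, 0.2487, 0.2303]
tool_rot: [-180.0, -0.0, 160.8]
force: [0.5, 1.0, 0.7]
grip_width: 0.015
grasp_force: 0.0
```

Emit:
arm_command --series '[[[-38,-25,0],0.14],[[-75,-51,0],0.28],[[-113,-76,0],0.42],[[-150,-102,0],0.56],[[-188,-127,0],0.7]]'

```text
time_s: 1.6
tool_pos: [0.6217, 0.0672, 0.2303]
tool_rot: [-180.0, -0.0, 120.4]
force: [-0.2, 0.1, 0.6]
grip_width: 0.0006
grasp_force: 0.0
```

Emit:
arm_command --series '[[[0,0,0],0.1],[[0,0,0],0.2],[[0,0,0],0.297],[[0,0,0],0.297],[[0,0,0],0.297]]'

```text
time_s: 2.1
tool_pos: [0.6209, 0.0689, 0.2302]
tool_rot: [-180.0, -0.0, 103.8]
force: [0.5, -0.9, 0.1]
grip_width: 0.0004
grasp_force: 0.0
```

```bash
python3 - <<'E'
from h import *
np.set_printoptions(precision=4,suppress=True)
o=env.get_obs();print(o["tool_pos"],o["tool_rot"],o["force"],o["grip_width"],o["time_s"])
Rm=R.from_euler("xyz",o["tool_rot"],degrees=True).as_matrix()
print("to pad, tool mm",Rm.T@(np.array([.621,.068,.074])-o["tool_pos"])*1000)
p,d=viewer.read_camera("wrist");np.save("w1",d);cv2.imwrite("pics/w1.png",p)
H=np.eye(4);H[:3,:3]=Rm;H[:3,3]=o["tool_pos"];np.save("w1T",H@np.array(viewer.calibration("wrist")["hand_eye"]))
E
```

```text
[0.6209 0.0689 0.2302] [-179.9681   -0.0016  103.8408] [ 0.4554 -0.9175  0.1385] 0.00035420094987729855 2.1
to pad, tool mm [ -0.9006  -0.019  156.2349]
```

View pics/w1.png

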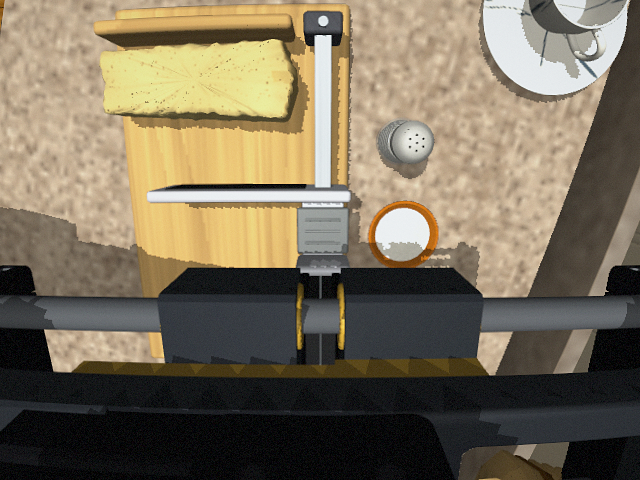

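The wrist view shows the pad spanning (298-348, 207-254), the plate top at v≈196 and the lip top near (322,262). The bar is centred at u≈322, and the board is aligned with the tool axes.

```bash
python3 - <<'E'
from h import *
np.set_printoptions(precision=4,suppress=True)
o=env.get_obs();Rm=R.from_euler("xyz",o["tool_rot"],degrees=True).as_matrix()
for n,q in zip("padC padL padR padNear padFar lip plate shaker salt blkP".split(),world("wrist",np.load("w1.npy"),[(322,230),(301,230),(345,230),(322,250),(322,210),(322,260),(322,196),(405,140),(404,235),(322,22)],np.load("w1T.npy"))):
    print(n,q,"tool mm",Rm.T@(q-o["tool_pos"])*1000)
E
```

```text
padC [0.623  0.0691 0.0774] tool mm [ -0.2611   2.0838 152.9143]
padL [0.6057 0.0648 0.0771] tool mm [ -0.3306 -15.6717 153.2888]
padR [0.6419 0.0737 0.0769] tool mm [ -0.3761  21.5509 153.4229]
padNear [0.6272 0.0521 0.0771] tool mm [-17.8398   2.1032 153.2197]
padFar [0.6189 0.0857 0.0776] tool mm [ 16.8117   2.0668 152.7841]
lip [0.6292 0.0439 0.0789] tool mm [-26.2563   2.1013 151.4888]
plate [0.6159 0.0977 0.083 ] tool mm [ 29.1618   2.0218 147.3207]
shaker [0.6677 0.1562 0.0884] tool mm [ 73.5489  66.3639 141.9233]
salt [0.7069 0.0726 0.0236] tool mm [-16.9087  84.4065 206.761 ]
blkP [0.5831 0.2311 0.0624] tool mm [166.556    2.0534 167.9232]
```

The pad centre lies 2 mm off in tool y and its top is at 76-77 mm, as given. I'll go down to just above it, then press.

Emit:
arm_command --series '[[[-3,1,40],0],[[-6,2,80],0],[[-6,2,115],0],[[-6,2,136],0],[[-6,2,136],0]]'

```text
time_s: 2.65
tool_pos: [0.6216, 0.0633, 0.0908]
tool_rot: [-179.6, -0.0, 103.8]
force: [-0.0, -0.0, -0.2]
grip_width: 0.0003
grasp_force: 0.0
```

Emit:
arm_command --series '[[[0,0,5],0],[[0,0,9],0],[[0,0,13],0],[[0,0,16],0],[[0,0,16],0]]'

```text
time_s: 3.15
tool_pos: [0.6257, 0.0636, 0.0797]
tool_rot: [179.8, 0.0, 103.7]
force: [1.4, 1.1, 4.1]
grip_width: 0.0003
grasp_force: 2.3
```

Emit:
arm_command --series '[[[0,0,2],0],[[0,0,4],0],[[0,0,5],0],[[0,0,6],0],[[0,0,6],0]]'

```text
time_s: 3.65
tool_pos: [0.6257, 0.0636, 0.0745]
tool_rot: [179.8, -0.0, 103.7]
force: [0.5, 0.3, 7.9]
grip_width: 0.001
grasp_force: 4.0
```

Emit:
arm_command --series '[[[-4,0,1],0],[[-8,0,1],0],[[-12,0,1],0],[[-16,0,1],0],[[-20,0,1],0]]'

```text
time_s: 4.15
tool_pos: [0.6304, 0.0448, 0.0744]
tool_rot: [179.8, -0.1, 103.7]
force: [-3.5, 1.3, 12.8]
grip_width: 0.0004
grasp_force: 6.4
```

Emit:
arm_command --series '[[[-6,0,0],0],[[-12,0,0],0],[[-18,0,0],0],[[-24,0,0],0],[[-30,0,0],0]]'

```text
time_s: 4.65
tool_pos: [0.6376, 0.0156, 0.0744]
tool_rot: [179.8, -0.1, 103.7]
force: [-3.2, 0.8, 11.9]
grip_width: 0.0003
grasp_force: 6.3
```

Emit:
arm_command --series '[[[-8,0,0],0],[[-16,0,0],0],[[-24,0,0],0],[[-32,0,0],0],[[-40,0,0],0]]'

```text
time_s: 5.15
tool_pos: [0.6471, -0.0234, 0.0744]
tool_rot: [179.8, -0.1, 103.7]
force: [-2.2, 1.5, 12.3]
grip_width: 0.0008
grasp_force: 6.2
```

Emit:
arm_command --series '[[[-4,0,0],0],[[-8,0,0],0],[[-12,0,0],0],[[-16,0,0],0],[[-20,0,0],0]]'

```text
time_s: 5.65
tool_pos: [0.6513, -0.0402, 0.0743]
tool_rot: [179.8, -0.3, 103.8]
force: [-6.2, 9.6, 15.7]
grip_width: 0.0004
grasp_force: 7.7
```

Emit:
arm_command --series '[[[-1,0,0],0],[[-2,0,0],0],[[-3,0,0],0],[[-4,0,0],0],[[-4,0,0],0]]'

```text
time_s: 6.15
tool_pos: [0.6514, -0.0404, 0.0743]
tool_rot: [179.9, -0.5, 103.9]
force: [-6.8, 8.9, 17.3]
grip_width: 0.0006
grasp_force: 8.3
```

```bash
python3 - <<'E'
from h import *
p,d=viewer.read_camera("side")
cv2.imwrite("pics/c.png",cv2.resize(p[195:310,260:390],None,fx=5,fy=5,interpolation=2))
E
```

```text
(no output)
```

View pics/c.png

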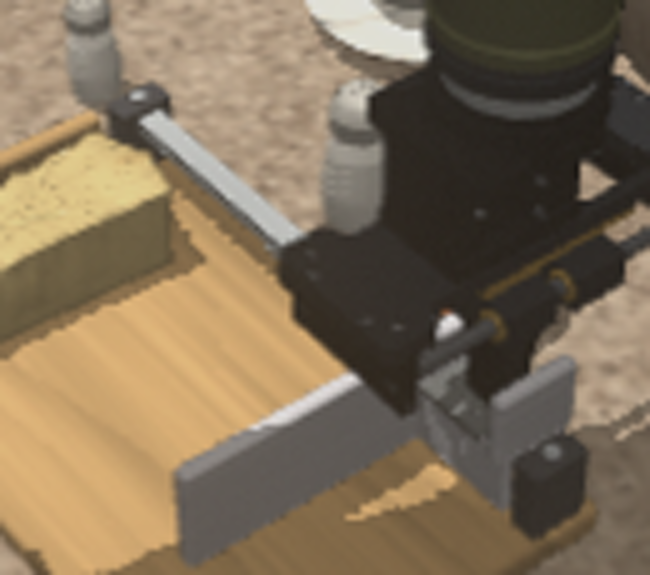

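The jaw now stands against the end block: the lip's base meets the block near crop (515,480), and the jaw stopped although more travel was commanded. The cheese and shaker are in place. I'll lift straight up, easing off the sideways preload.

Emit:
arm_command --series '[[[3,0,-1],0],[[4,0,-6],0],[[4,0,-14],0],[[4,0,-24],0],[[4,0,-40],0]]'

```text
time_s: 6.7
tool_pos: [0.6494, -0.0445, 0.1112]
tool_rot: [-179.8, 0.0, 103.6]
force: [0.3, -0.1, 0.2]
grip_width: 0.0006
grasp_force: 0.0
```

Emit:
arm_command --series '[[[0,0,-30],0],[[0,0,-60],0],[[0,0,-90],0],[[0,0,-120],0],[[0,0,-120],0]]'

```text
time_s: 7.2
tool_pos: [0.6528, -0.0451, 0.2376]
tool_rot: [179.5, 0.1, 103.6]
force: [0.5, -0.4, -0.2]
grip_width: 0.0005
grasp_force: 0.0
```

```bash
python3 - <<'E'
from h import *
p,d=viewer.read_camera("side")
cv2.imwrite("pics/d.png",cv2.resize(p[195:310,260:390],None,fx=5,fy=5,interpolation=2))
E
```

```text
(no output)
```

View pics/d.png

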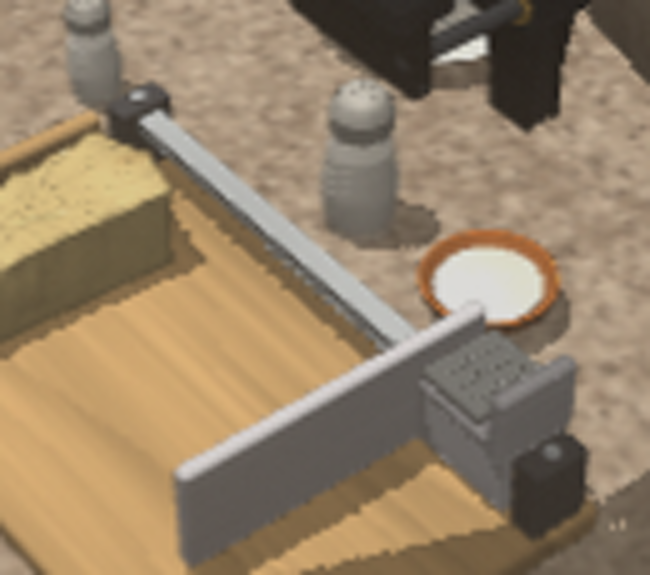

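The jaw is at the block, the pad at crop (480,372) looks raised, and the cheese, shaker and salt bowl haven't moved. I'll check the pad height and jaw position, then hand in if they're right.

```bash
python3 - <<'E'
from h import *
p,d=viewer.read_camera("side")
w=world("side",d,[(355,269),(357,268),(297,289),(373,268)]);print(w)
# platB corner before (0.4759,0.0599)
E
```

```text
[[ 0.64185286 -0.03531609  0.07485904]
 [ 0.64752969 -0.03396837  0.07440823]
 [ 0.50060693 -0.04321593  0.08107296]
 [ 0.67012039 -0.06435476  0.09267693]]
```

```bash
python3 - <<'E'
from h import *
o=env.get_obs();Rm=R.from_euler("xyz",o["tool_rot"],degrees=True).as_matrix()
H=np.eye(4);H[:3,:3]=Rm;H[:3,3]=o["tool_pos"];T=H@np.array(viewer.calibration("wrist")["hand_eye"])
p,d=viewer.read_camera("wrist")
for v in range(180,270,6): print(v,world("wrist",d,[(322,v)],T)[0].round(4))
E
```

```text
180 [ 0.6432 -0.0033  0.0833]
186 [ 0.6444 -0.0081  0.0826]
192 [ 0.6462 -0.0151  0.0617]
198 [ 0.6469 -0.0184  0.0766]
204 [ 0.6481 -0.0232  0.0776]
210 [ 0.6493 -0.0282  0.077 ]
216 [ 0.6505 -0.0332  0.0768]
222 [ 0.6517 -0.0382  0.0768]
228 [ 0.6529 -0.0432  0.0773]
234 [ 0.6542 -0.0483  0.0771]
240 [ 0.6556 -0.0539  0.075 ]
246 [ 0.6568 -0.0588  0.0761]
252 [ 0.6568 -0.0594  0.0934]
258 [ 0.6577 -0.0635  0.0968]
264 [ 0.6618 -0.0789  0.062 ]
```

The pad is up at 76-77 mm (the plate reads 83 against 82 given), and the lip is against the block. Handing in.

```bash
python3 -c "
from cell import env
print(env.sign_off())"
```

```text
the job is handed in; nothing more can be done
None
```

I handed the job in with the jaw pushed back against the end block and the thumb pad sprung up; the last camera check showed the cheese, shaker and salt bowl unmoved. I didn't re-check the beaker, but the arm never went near it; the hand-in returned no verdict.

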